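Eject the finished blank from the guarded nest

ROBOT

A 6-joint arm with a two-finger parallel gripper is mounted at the origin on the work surface. World frame = base frame: x ahead of the robot, y to its left, z up, the work surface at z = 0. Lengths are in m, angles in degrees, forces in N, time in s.
With the tool pointing down it reaches from about 0.3 to 0.75 m from the base axis. Payload 8.5 kg.
Tool frame: the origin (TCP) lies midway between the tips of the shut fingers; the grasp point (between the pads) lies 19 mm behind it (env.hold_point_z is the distance from the TCP to the grasp point, in m); z points along the fingers, y is the line along which they close (so a half turn about z gives the same grasp; the last joint's range is limited). The gripper opens to 85 mm and grips with 20 to 120 N. Pads are 22 mm wide; open, the fingers measure 114 mm over their backs; the gripper's body (76 mm by 85 mm) begins 54 mm behind the grasp point. The pads swing forward as they close: fully open they stand 13 mm farther back than shut.
Start: joints at [-85.904, 21.807, 74.336, -0, 83.858, -12.336], TCP at [0.156, -0.528, 0.231] pointing down, gripper open.
Joint ranges: [-178.18, 178.18], [-50.72, 133.34], [12.68, 142.11], [-81.47, 261.47], [9.98, 163.14], [-165.26, 165.26]. Speed limits (degrees/s): [136.94, 136.94, 180, 180, 180, 180].

INTERFACE

Orientations are given as a 3x3 rotation matrix whose columns are the frame's x, y, z axes.
In Python, from rig import observe, get_image, camera_info, env gives the robot as it stands.
- The arm moves only by the tool drive_tool, never from a script. Its arguments are lists of equal length, an entry for each row: "offset": the shift along the tool's x, y, z in units of 40 mm (1.0 is 40 mm), a list of three; "turn": the turn, a rotation vector about the tool's x, y, z in units of 6 degrees (1.0 is 6 degrees), a list of three; "hand": the opening, from 0 (shut) to 1 (fully open). A call has exactly 10 rows; each row shifts and turns the commanded pose from where the row before left it, along the tool's axes as they then stand; what a row does not reach is not made up. A row lasts 1/8 s, in which the tool goes at most 62.5 mm and 10.7 degrees, less where a joint would pass 70% of its speed; a pose out of reach is approached as far as the arm can. A call is refused whole if a number of a shift passes 1 or a number of a turn 1, either way. A call with a gripper value outside its range is refused whole. The fingers move at their own pace and stop on an object; "newtons" is the grip in N (left out, the last holds). Time passes only in rows, so rows that do not move let the fingers close, or fill a call up. It gives the time, the measured TCP pose, the force, the opening and the grip force at its end, in the units of the state.
- observe(): the state, without advancing time (a new reading comes with each control period).
- get_image(name): name is "scene" or "top"; returns the picture (420x560x3 uint8, blue, green, red); there is no depth.
- camera_info(name): a dict with "fx", "fy", "cx", "cy" (pixels), "k1" (the pictures are not rectified: a ray, as slopes to the right and down, at radius r is drawn at 1 + k1 r^2 times it, then the intrinsics apply), "world_to_cam" (4x4, takes a point from world to camera coordinates). Camera axes: x right, y down, z forward; pixel columns grow to the right and rows downward; lengths in m; the calibration is good to about 2 mm. A picture is of the moment at which its call begins. camera_info takes no time and is no camera call.
- env.close_job(): hands the job in; it is judged then, once.
The state is a dict: "time_s": time; "q": joint angles; "qvel": joint speeds; "joint_efforts": joint torques, N m; "position": TCP position; "tool_rot": TCP orientation; "ft_force": force on the tool from outside, world axes, zero at the start; "wrist_torque": the same for the moment, N m; "grip_width": finger opening in m; "gripper_force": force on a finger pad.
Only numpy, scipy, OpenCV 4.12 (cv2) and the standard library are available. Lean on these libraries where they do the work, as an engineer would, in place of code of your own. Each camera call takes 0.05 s, during which the arm holds its last target. There are 200 camera calls.

TASK

Clear the finished copper blank out of the fixture: lift the yellow guard by its black bar past its balance point and let go, so that it rests fully open by itself. Then squeeze the red trigger of the blue air valve to its first pressure point, which charges the ejector, pause there for about a second with the blank still in place, and squeeze on through the second stage to the stop so that the ejector pushes the blank into the blue tray. Let the trigger go completely, leave the guard open, and do not disturb the hammer, the file or the punch.

Things in the scene. Friction and masses are not known exactly. Their poses are not given: they have to be found in the camera images.
- nest: Fixed steel fixture on a grey base plate 360 x 150 x 8 mm; place, yaw and side (valve left or right of it) vary. Origin on the table; z up, -x is the ejecting direction, roughly towards the robot. Base from x -135 to +225 mm. A 70 mm wide steel block, top at z 45 mm, carries the blank and ends at x -10 mm. Two red hinge posts at x 130, y +-66 mm, 116 mm high.
- tray (a point): Centre of the floor (z 8 mm) of the open blue tray in front of the block: fixed to the nest, x -132 to -12 mm and y -62 to +62 mm in its frame, walls 50 mm high.
- guard_hinge (a point): Middle of the guard's hinge line, at (130, 0, 100) mm in the nest's frame; axes as the nest's (hinge line along y).
- guard_bar (a point): Centre of the guard's black round bar handle: 12 mm diameter, 100 mm free between two yellow side bars; along the nest's y, 195 mm from the hinge line. Shut, the guard is level, its bar 100 mm high over the tray. Towards the hinge 50 mm of free space between bar and clear panel; nothing in front of or above the bar. Axes turn with the guard, as the nest's when shut.
- guard (a joint): Guard angle in rad: 0 shut (level), grows as the bar is lifted in an arc up and over towards the hinge, 1.25 at its open stop (bar about 285 mm high). A dark cylindrical counterweight above the hinge makes it fall shut below about 0.75 and fall open by itself above that. Lifting the bar takes about 1 to 2 N.
- valve: Fixed stand (grey plate 160 x 150 mm) with a blue pistol-grip air valve clamped on it on its side; place and yaw vary. Origin on the table, z up, x along the grip towards the cross-wise barrel, y from the grip's back to the red trigger. Under the grip only a narrow foot: beside grip and trigger there is free room down to z 33 mm. Barrel top 87 mm high, its near side at x 49 mm.
- squeeze (a point): On the valve, 70 mm above the table, axes as the valve's: middle of the fully squeezed package. Along y the rigid back of the grip is at -18 mm; the trigger's outer face at +34 mm released (52 mm over both), +26 at the pressure point (44 mm), +18 at the stop (36 mm). The grip does not give, so close the fingers centred here. Both are 30 mm tall (z 55 to 85 mm); trigger 44 mm long, centred on x 0.
- trigger (a joint): First-stage travel of the trigger in m: 0 released, 0.008 at the pressure point. Needs 2 N at first, 5 N at the pressure point. It charges the ejector's cylinder. At the pressure point the red trigger just meets the yellow plate that stands between it and the grip, having closed the 8 mm gap. Springs back.
- second_stage (a joint): Second-stage travel of the trigger in m, beyond the first: 0 until the squeeze exceeds 11 N, 0.008 at the stop (about 14 N, some newtons more while moving). The yellow plate then moves with the trigger, and the brass ejector pushes the blank 60 mm with it. Springs back.
- blank: Loose copper-coloured blank 50 x 40 x 6 mm, 60 g, origin under its centre; starts flat on the nest's block at x 21 mm, z 45 mm in the nest's frame, long side along nest x.
- hammer: Loose hammer with wooden handle, 280 mm long along its x, head 100 mm wide at +x, 28 mm high. Leave alone.
- file: Loose file with black handle, 275 mm long along its x, 24 mm high. Leave alone.
- punch: Loose red centre punch, 120 mm long along its x, 12 mm high. Leave alone.

How it is judged (in metres and radians):
On the way, in this order (a step that is already met when the one before it is completed fails the run):
1. the guard rests open by itself, let go (value of joint guard above 1.1 rad and velocity of joint guard below 0.1 rad/s and contact force between the fingers and guard below 0.1 N), for 0.3 s.
2. the trigger is held at its first pressure point, the blank still in the nest (value of joint trigger above 0.0064 m and value of joint second_stage below 0.0025 m and value of joint guard above 1.1 rad and x of blank in the frame of nest above -0.005 m and z of blank in the frame of nest above 0.04 m), for 0.5 s.
3. the trigger is squeezed through the second stage to its stop (value of joint second_stage above 0.0068 m), for 0.15 s.
At the end, for the whole second after the job is handed in: The guard rests open (above 1.1 rad), the trigger is released (both stages under 2 mm), and the blank lies at rest in the blue tray (its origin within the tray's walls and lower than 40 mm) (value of joint guard above 1.1 rad and value of joint each of trigger, second_stage below 0.002 m and x of blank in the frame of nest between -0.13 and -0.015 m and y of blank in the frame of nest between -0.06 and 0.06 m and z of blank in the frame of nest below 0.04 m and linear speed of blank below 0.03 m/s); the robot touches nothing.
It fails at once if the hammer is moved more than 30 mm (distance of hammer from where it was at the start of the episode above 0.03 m).
It fails at once if the file is moved more than 30 mm (distance of file from where it was at the start of the episode above 0.03 m).
It fails at once if the punch is moved more than 30 mm (distance of punch from where it was at the start of the episode above 0.03 m).
It also fails if it takes over 50 s, if anything falls off the work surface, if the arm or the gripper's body presses on something with over 40 N, if the wrist force passes 120 N, or if a joint passes its speed limit or range.

## Working session

There is one attempt and no reset: what is moved stays moved. The work goes in short steps, Python scripts to look and compute and a tool call to move; the robot and the scene stay as the last step left them, time stands still between calls to the robot, and variables do not carry over. Pictures are saved under pics/ and viewed, at most 10 in all, crops included, and the job is handed in when it is done.

Besides the shell and the picture viewer there is one more tool, called after "Emit:" as name(argument=value, ...), one argument or row to a line, values as JSON. drive_tool: Moves the arm, as the interface text tells. Its arguments: {"type":"object","properties":{"offset":{"type":"array"},"turn":{"type":"array"},"hand":{"type":"array"},"newtons":{"type":"number"}},"required":["offset","turn","hand"]}

```bash
mkdir -p pics; ls; python3 - <<'E'
from rig import observe,get_image,camera_info,env
import cv2,numpy as np
np.set_printoptions(precision=4,suppress=True)
for n in("scene","top"):
    cv2.imwrite(f"pics/{n}0.png",get_image(n)); print(n,camera_info(n))
s=observe();print(s)
print(env.hold_point_z)
E
```

```text
pics
scene {'fx': 479.92352303310867, 'fy': 479.92352303310867, 'cx': 283.56409512309443, 'cy': 197.9735632618127, 'k1': -0.032668496738594406, 'world_to_cam': array([[ 0.6872,  0.7263,  0.0168, -0.4055],
       [ 0.5292, -0.4846, -0.6964, -0.2556],
       [-0.4977,  0.4875, -0.7174,  1.7969],
       [ 0.    ,  0.    ,  0.    ,  1.    ]])}
top {'fx': 401.93336957967415, 'fy': 401.93336957967415, 'cx': 282.452015806332, 'cy': 205.90774830500106, 'k1': 0.039028875237593914, 'world_to_cam': array([[ 0.0173, -0.9998, -0.0041, -0.0122],
       [-0.9831, -0.0162, -0.1821,  0.5757],
       [ 0.182 ,  0.0072, -0.9833,  0.9971],
       [ 0.    ,  0.    ,  0.    ,  1.    ]])}
{'time_s': 0.1, 'q': array([-85.9025,  21.8366,  74.3784,   0.0007,  83.8562, -12.336 ]), 'qvel': array([ 0.0269, -0.1105, -0.1924,  0.0329, -0.1033,  0.0095]), 'joint_efforts': array([  0.0049, -44.922 , -23.1655,  -0.0001,   0.0037,   0.    ]), 'position': array([ 0.1556, -0.5273,  0.2308]), 'tool_rot': array([[ 0.9591,  0.2829, -0.0001],
       [ 0.2829, -0.9591,  0.0012],
       [ 0.0003, -0.0012, -1.    ]]), 'ft_force': array([0.037 , 0.7063, 0.3649]), 'wrist_torque': array([0.0125, 0.0004, 0.0139]), 'gripper_force': 0.0, 'grip_width': 0.0849901180759236}
0.0187
```

View pics/scene0.png

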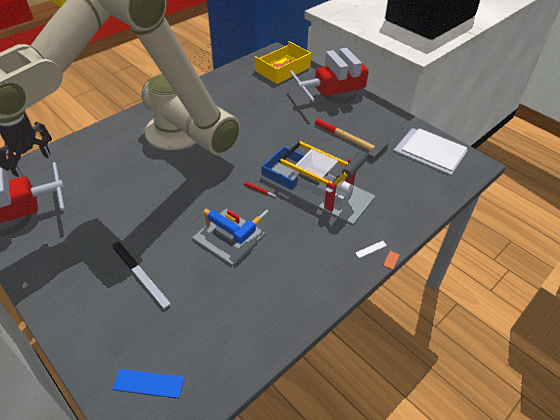

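View pics/top0.png

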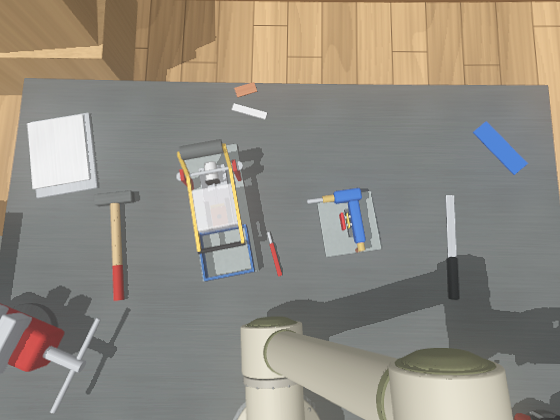

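The top view shows the nest around (215,210), the valve around (350,222), the punch between them at (275,255), the hammer at (118,245) and the file at (452,245). The scene view shows the guard shut. I'll zoom in on the nest and valve.

```bash
cat > h.py <<'E'
import cv2,numpy as np
from rig import camera_info
np.set_printoptions(precision=4,suppress=True)
def ray(n,uv):
    c=camera_info(n);T=c["world_to_cam"];d=np.array([(uv[0]-c["cx"])/c["fx"],(uv[1]-c["cy"])/c["fy"]])
    s=d.copy()
    for _ in range(10): s=d/(1+c["k1"]*(s@s))
    R=T[:3,:3];return -R.T@T[:3,3],R.T@np.r_[s,1]
def onz(n,uv,z):
    o,d=ray(n,uv);return o+d*(z-o[2])/d[2]
def proj(n,p):
    c=camera_info(n);T=c["world_to_cam"];q=T[:3,:3]@p+T[:3,3];s=q[:2]/q[2];s=s*(1+c["k1"]*(s@s))
    return s*[c["fx"],c["fy"]]+[c["cx"],c["cy"]]
E
python3 - <<'E'
import cv2,numpy as np
a=cv2.imread("pics/top0.png")
n=cv2.resize(a[135:285,170:290],None,fx=4,fy=4,interpolation=cv2.INTER_CUBIC)
cv2.imwrite("pics/nest.png",n)
v=cv2.resize(a[180:260,300:390],None,fx=7,fy=7,interpolation=cv2.INTER_CUBIC)
cv2.imwrite("pics/valve.png",v)
E
```

```text
(no output)
```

View pics/nest.png

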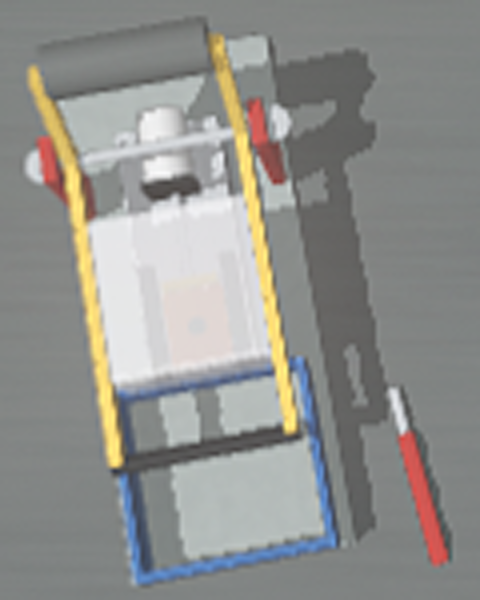

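View pics/valve.png

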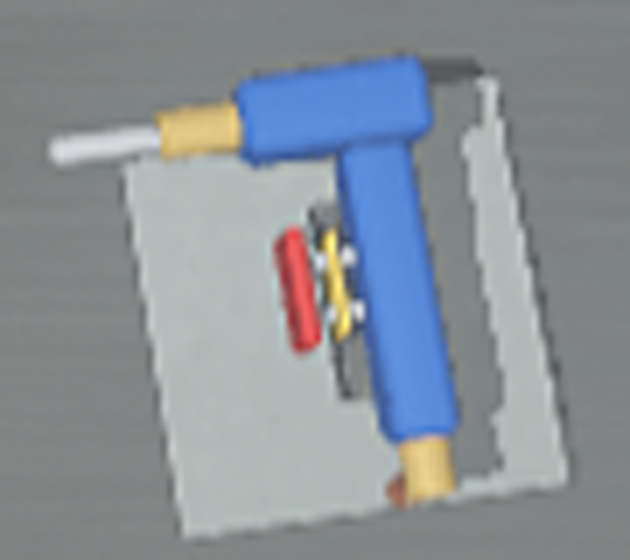

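The crops show the guard bar running from crop (125,464) to (285,435), the hinge rod from (35,165) to (280,122), the red trigger around (298,290) and the grip running down to (458,425). I'll convert these to positions and check them against the given sizes.

```bash
python3 - <<'E'
from h import *
N=lambda x,y:(170+(x+.5)/4-.5,135+(y+.5)/4-.5)
V=lambda x,y:(300+(x+.5)/7-.5,180+(y+.5)/7-.5)
t=lambda uv,z:onz("top",uv,z)
b1,b2=t(N(122,466),.1),t(N(292,432),.1)
h1,h2=t(N(78,160),.1),t(N(244,131),.1)
print("bar",b1,b2,np.linalg.norm(b1-b2)); print("hinge",h1,h2,np.linalg.norm(h1-h2),"r",np.linalg.norm((b1+b2-h1-h2)/2))
m=(h1+h2-b1-b2)/2;print("yaw bar-hinge",np.degrees(np.arctan2(m[1],m[0])))
for z in(.05,.058):
    c=[t(N(*q),z) for q in((140,582),(340,545),(302,360))];print("tray",z,*c,np.linalg.norm(c[0]-c[1]),np.linalg.norm(c[2]-c[1]))
print("base",*[t(N(*q),.008) for q in((268,36),(346,545))])
print("blank",t(N(198,322),.051))
print("TRIG",*[t(V(*q),.085) for q in((276,238),(302,230),(322,345),(297,353))])
print("GRIP back",t(V(412,160),.085),t(V(458,425),.085),"front",t(V(342,165),.085),t(V(385,430),.085))
print("plate",*[t(V(*q),.008) for q in((186,537),(568,484),(125,165),(487,80))])
# masks
im=cv2.imread("pics/top0.png");hsv=cv2.cvtColor(im,cv2.COLOR_BGR2HSV)
red=cv2.inRange(hsv,(0,120,80),(8,255,255))|cv2.inRange(hsv,(172,120,80),(180,255,255))
red[:180]=0;red[260:]=0;red[:,:320]=0;red[:,350:]=0
r=cv2.minAreaRect(cv2.findNonZero(red));print(r,[t(p,.085) for p in cv2.boxPoints(r)])
E
```

```text
bar [0.4517 0.1961 0.1   ] [0.474  0.0932 0.1   ] 0.10521664068714234
hinge [0.6436 0.2343 0.1   ] [0.6643 0.1304 0.1   ] 0.1059678387250657 r 0.19480100411522308
yaw bar-hinge 11.161621470739126
tray 0.05 [0.3824 0.191  0.05  ] [0.4074 0.0654 0.05  ] [0.5254 0.0937 0.05  ] 0.12808251119669686 0.12133993690587075
tray 0.058 [0.3824 0.1895 0.058 ] [0.4072 0.0648 0.058 ] [0.5243 0.0929 0.058 ] 0.12709267426094617 0.12040220738910139
base [0.7596 0.1294 0.008 ] [0.4083 0.0645 0.008 ]
blank [0.5491 0.1621 0.051 ]
TRIG [ 0.5526 -0.1454  0.085 ] [ 0.5557 -0.1547  0.085 ] [ 0.5142 -0.1614  0.085 ] [ 0.5111 -0.1525  0.085 ]
GRIP back [ 0.582  -0.1946  0.085 ] [ 0.4864 -0.2092  0.085 ] front [ 0.5798 -0.1694  0.085 ] [ 0.4842 -0.1834  0.085 ]
plate [ 0.4498 -0.1206  0.008 ] [ 0.4726 -0.2657  0.008 ] [ 0.5934 -0.0973  0.008 ] [ 0.6296 -0.2386  0.008 ]
((342.1756896972656, 221.05404663085938), (16.27549934387207, 3.945575714111328), 80.53767395019531) [array([ 0.5532, -0.1451,  0.085 ]), array([ 0.555 , -0.1549,  0.085 ]), array([ 0.5144, -0.1612,  0.085 ]), array([ 0.5126, -0.1514,  0.085 ])]
```

Emit:
drive_tool(
  offset=[
    [0.97,-0.59,0],
    [0.97,-0.59,0],
    [0.97,-0.59,0],
    [0.97,-0.59,0],
    [0.97,-0.59,0],
    [0.97,-0.59,0],
    [0.97,-0.59,0],
    [0.97,-0.59,0],
    [0.97,-0.59,0],
    [0.97,-0.59,0],
  ],
  turn=[
    [0,0,0],
    [0,0,0],
    [0,0,0],
    [0,0,0],
    [0,0,0],
    [0,0,0],
    [0,0,0],
    [0,0,0],
    [0,0,0],
    [0,0,0],
  ],
  hand=[0.5,0.5,0.5,0.5,0.5,0.5,0.5,0.5,0.5,0.5],
  newtons=25,
)

```text
time_s: 1.35
position: [0.4617, -0.1901, 0.2311]
tool_rot: [[0.959, 0.283, -0.0], [0.283, -0.959, 0.0], [-0.0, -0.0, -1.0]]
ft_force: [0.2, 0.3, 0.2]
grip_width: 0.0425
gripper_force: 0.0
```

Emit:
drive_tool(
  offset=[
    [0,0,0],
    [0,0,0],
    [0,0,0],
    [0,0,0],
    [0,0,0],
    [0,0,0],
    [0,0,0],
    [0,0,0],
    [0,0,0],
    [0,0,0],
  ],
  turn=[
    [0,0,-1],
    [0,0,-1],
    [0,0,-1],
    [0,0,-1],
    [0,0,-1],
    [0,0,-1],
    [0,0,-1],
    [0,0,-1],
    [0,0,-1],
    [0,0,-1],
  ],
  hand=[0.5,0.5,0.5,0.5,0.5,0.5,0.5,0.5,0.5,0.5],
)

```text
time_s: 2.6
position: [0.4608, -0.1913, 0.231]
tool_rot: [[0.231, 0.973, -0.001], [0.973, -0.231, 0.001], [0.0, -0.001, -1.0]]
ft_force: [-0.2, -0.4, -0.5]
grip_width: 0.0428
gripper_force: 0.0
```

Emit:
drive_tool(
  offset=[
    [0,0,0],
    [0,0,0],
    [0,0,0],
    [0,0,0],
    [0,0,0],
    [0.7,0,0],
    [0.7,0,0],
    [0.7,0,0],
    [0.7,0,0],
    [0,0,0],
  ],
  turn=[
    [0,0,-1],
    [0,0,-1],
    [0,0,-1],
    [0,0,-1],
    [0,0,-0.15],
    [0,0,0],
    [0,0,0],
    [0,0,0],
    [0,0,0],
    [0,0,0],
  ],
  hand=[0.5,0.5,0.5,0.5,0.5,0.5,0.5,0.5,0.5,0.5],
)

```text
time_s: 3.85
position: [0.4386, -0.0804, 0.2314]
tool_rot: [[-0.197, 0.98, -0.0], [0.98, 0.197, 0.0], [0.0, -0.0, -1.0]]
ft_force: [0.3, 0.4, 0.1]
grip_width: 0.043
gripper_force: 0.0
```

Emit:
drive_tool(
  offset=[
    [0.77,0.243,0],
    [0.77,0.243,0],
    [0.77,0.243,0],
    [0.77,0.243,0],
    [0.77,0.243,0],
    [0.77,0.243,0],
    [0.77,0.243,0],
    [0,0,0.7],
    [0,0,0.7],
    [0,0,0.2],
  ],
  turn=[
    [0,0,0],
    [0,0,0],
    [0,0,0],
    [0,0,0],
    [0,0,0],
    [0,0,0],
    [0,0,0],
    [0,0,0],
    [0,0,0],
    [0,0,0],
  ],
  hand=[0.5,0.5,0.5,0.5,0.5,0.5,0.5,0.5,0.5,0.5],
)

```text
time_s: 5.1
position: [0.4632, 0.1426, 0.166]
tool_rot: [[-0.195, 0.981, -0.003], [0.981, 0.195, -0.0], [0.0, -0.003, -1.0]]
ft_force: [-0.0, 0.5, 0.7]
grip_width: 0.0427
gripper_force: 0.0
```

```bash
python3 - <<'E'
from h import *
from rig import *
a=get_image("scene");s=observe();print(s["position"],s["q"])
b=np.array([.4629,.1446,.1])
print("bar px",proj("scene",b),"grasp axis at z.1",proj("scene",np.r_[s["position"][:2],.1]))
cv2.imwrite("pics/s1.png",cv2.resize(a[60:240,220:400],None,fx=3.3,fy=3.3,interpolation=cv2.INTER_CUBIC))
E
```

```text
[0.4633 0.1426 0.166 ] [ 3.088  18.9952 90.5588 -0.007  70.5873 -8.1673]
bar px [289.4772 151.8921] grasp axis at z.1 [289.1212 152.2104]
```

View pics/s1.png

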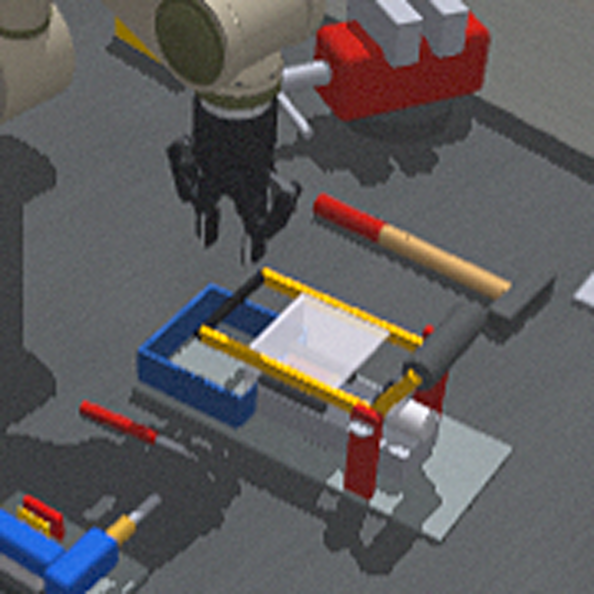

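The bar's middle is at crop (233,303), or full-image (290.6,151.8), against a predicted (289.5,151.9), so the two views agree. The fingers straddle the bar from above, so I'll descend and close.

Emit:
drive_tool(
  offset=[
    [0.05,0,0.6],
    [0,0,0.6],
    [0,0,0.5],
    [0,0,0.38],
    [0,0,0],
    [0,0,0],
    [0,0,0],
    [0,0,0],
    [0,0,0],
    [0,0,0],
  ],
  turn=[
    [0,0,0],
    [0,0,0],
    [0,0,0],
    [0,0,0],
    [0,0,0],
    [0,0,0],
    [0,0,0],
    [0,0,0],
    [0,0,0],
    [0,0,0],
  ],
  hand=[0.5,0.5,0.5,0.5,0.5,0,0,0,0,0],
  newtons=25,
)

```text
time_s: 6.4
position: [0.463, 0.145, 0.0851]
tool_rot: [[-0.197, 0.98, 0.001], [0.98, 0.197, -0.0], [-0.001, 0.001, -1.0]]
ft_force: [-2.6, -1.5, 5.5]
grip_width: 0.0108
gripper_force: 24.6
```

Emit:
drive_tool(
  offset=[
    [0,0.024,-0.487],
    [0,0.073,-0.482],
    [0,0.121,-0.472],
    [0,0.167,-0.458],
    [0,0.212,-0.439],
    [0,0.255,-0.415],
    [0,0.295,-0.388],
    [0,0.332,-0.357],
    [0,0.366,-0.322],
    [0,0.396,-0.284],
  ],
  turn=[
    [0,0,0],
    [0,0,0],
    [0,0,0],
    [0,0,0],
    [0,0,0],
    [0,0,0],
    [0,0,0],
    [0,0,0],
    [0,0,0],
    [0,0,0],
  ],
  hand=[0,0,0,0,0,0,0,0,0,0],
)

```text
time_s: 7.65
position: [0.5496, 0.163, 0.2515]
tool_rot: [[-0.197, 0.98, -0.0], [0.98, 0.197, -0.0], [0.0, -0.0, -1.0]]
ft_force: [-8.5, 0.0, 8.3]
grip_width: 0.0112
gripper_force: 24.9
```

Emit:
drive_tool(
  offset=[
    [0,0.423,-0.242],
    [0,0.445,-0.199],
    [0,0,0],
    [0,0,0],
    [0,0,0],
    [0,0,0],
    [0,0.1,0],
    [0,0.1,0],
    [0,0,-0.3],
    [0,0,-0.5],
  ],
  turn=[
    [0,0,0],
    [0,0,0],
    [0,0,0],
    [0,0,0],
    [0,0,0],
    [0,0,0],
    [0,0,0],
    [0,0,0],
    [0,0,0],
    [0,0,0],
  ],
  hand=[0,0,0,0.7,0.7,0.7,0.7,0.7,0.7,0.7],
)

```text
time_s: 8.9
position: [0.5926, 0.1711, 0.2985]
tool_rot: [[-0.196, 0.981, -0.001], [0.981, 0.196, -0.0], [0.0, -0.001, -1.0]]
ft_force: [-0.0, 0.2, 0.2]
grip_width: 0.0597
gripper_force: 0.0
```

Emit:
drive_tool(
  offset=[
    [0,0,-0.7],
    [0,0,-0.7],
    [0,0,0],
    [0,0,0],
    [0,0,0],
    [0,0,0],
    [0,0,0],
    [0,0,0],
    [0,0,0],
    [0,0,0],
  ],
  turn=[
    [0,0,0],
    [0,0,0],
    [0,0,0],
    [0,0,0],
    [0,0,0],
    [0,0,0],
    [0,0,0],
    [0,0,0],
    [0,0,0],
    [0,0,0],
  ],
  hand=[0.7,0.7,0.7,0.7,0.7,0.7,0.7,0.7,0.7,0.7],
)

```text
time_s: 10.15
position: [0.5927, 0.1712, 0.3539]
tool_rot: [[-0.197, 0.98, 0.0], [0.98, 0.197, 0.0], [-0.0, 0.0, -1.0]]
ft_force: [0.0, 0.3, 0.4]
grip_width: 0.0599
gripper_force: 0.0
```

```bash
python3 - <<'E'
from h import *
from rig import *
a=get_image("scene");s=observe();print(s["position"],s["q"],s["ft_force"])
cv2.imwrite("pics/s2.png",cv2.resize(a[60:240,220:400],None,fx=3,fy=3,interpolation=cv2.INTER_CUBIC))
E
```

```text
[0.5927 0.1711 0.3539] [  5.127   26.5432  46.9633  -0.0007 106.495   -6.2057] [-0.143   0.0945  0.1275]
```

View pics/s2.png

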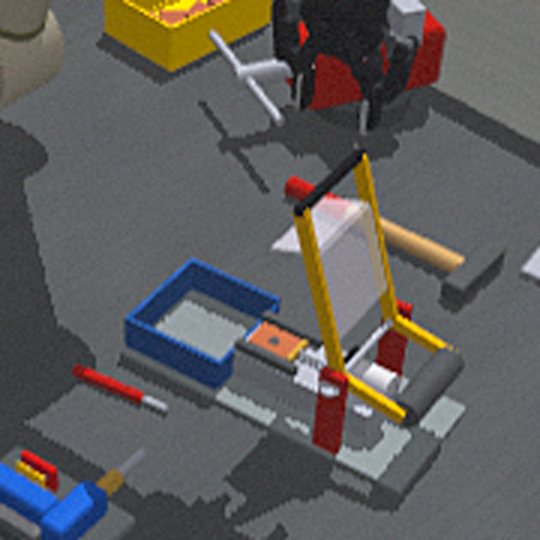

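The guard stands fully open with its bar at crop (330,183), the fingers are clear above it, and the blank is still in the nest at crop (277,340). Next is the valve.

Emit:
drive_tool(
  offset=[
    [-0.84,-0.307,0],
    [-0.84,-0.307,0],
    [-0.84,-0.307,0],
    [-0.84,-0.307,0],
    [-0.84,-0.307,0],
    [-0.84,-0.307,0],
    [-0.84,-0.307,0],
    [-0.84,-0.307,0],
    [-0.84,-0.307,0],
    [-0.84,-0.307,0],
  ],
  turn=[
    [0,0,0],
    [0,0,0],
    [0,0,0],
    [0,0,0],
    [0,0,0],
    [0,0,0],
    [0,0,0],
    [0,0,0],
    [0,0,0],
    [0,0,0],
  ],
  hand=[0.7,0.7,0.7,0.7,0.7,0.7,0.7,0.7,0.7,0.7],
)

```text
time_s: 11.45
position: [0.538, -0.1836, 0.354]
tool_rot: [[-0.196, 0.981, 0.0], [0.981, 0.196, -0.0], [-0.0, 0.0, -1.0]]
ft_force: [0.2, 0.6, 0.4]
grip_width: 0.0598
gripper_force: 0.0
```

Emit:
drive_tool(
  offset=[
    [0,0,0],
    [0,0,0],
    [0,0,0],
    [0,0,0],
    [0,0,0],
    [0,0,0],
    [0,0,0],
    [0,0,0],
    [0,0,0],
    [0,0,0],
  ],
  turn=[
    [0,0,1],
    [0,0,1],
    [0,0,1],
    [0,0,1],
    [0,0,1],
    [0,0,1],
    [0,0,1],
    [0,0,1],
    [0,0,1],
    [0,0,1],
  ],
  hand=[1,1,1,1,1,1,1,1,1,1],
)

```text
time_s: 12.7
position: [0.5383, -0.1825, 0.354]
tool_rot: [[0.753, 0.658, 0.0], [0.658, -0.753, -0.0], [0.0, 0.0, -1.0]]
ft_force: [-0.9, -0.5, 0.1]
grip_width: 0.0857
gripper_force: 0.0
```

Emit:
drive_tool(
  offset=[
    [0,0,0],
    [0,0,0],
    [0,0,0],
    [0,0,0],
    [0,0,0],
    [0,0,0],
    [0,0,0.8],
    [0,0,0.8],
    [0,0,0.8],
    [0,0,0.8],
  ],
  turn=[
    [0,0,1],
    [0,0,1],
    [0,0,1],
    [0,0,1],
    [0,0,1],
    [0,0,0.35],
    [0,0,0],
    [0,0,0],
    [0,0,0],
    [0,0,0],
  ],
  hand=[1,1,1,1,1,1,1,1,1,1],
  newtons=20,
)

```text
time_s: 13.95
position: [0.5383, -0.1824, 0.225]
tool_rot: [[0.987, 0.162, 0.0], [0.162, -0.987, -0.0], [0.0, 0.0, -1.0]]
ft_force: [0.4, -0.3, -0.7]
grip_width: 0.0852
gripper_force: 0.0
```

Emit:
drive_tool(
  offset=[
    [0,0,0.8],
    [0,0,0.8],
    [0,0,0.8],
    [0,0,0.8],
    [0,0,0.6],
    [0,0,0.5],
    [0,0,0],
    [0,0,0],
    [0,0,0],
    [0,0,0],
  ],
  turn=[
    [0,0,0],
    [0,0,0],
    [0,0,0],
    [0,0,0],
    [0,0,0],
    [0,0,0],
    [0,0,0],
    [0,0,0],
    [0,0,0],
    [0,0,0],
  ],
  hand=[1,1,1,1,1,1,1,1,1,1],
)

```text
time_s: 15.2
position: [0.5385, -0.1826, 0.0546]
tool_rot: [[0.987, 0.161, 0.001], [0.161, -0.987, -0.001], [0.001, 0.001, -1.0]]
ft_force: [0.5, 0.6, -0.9]
grip_width: 0.0854
gripper_force: 0.0
```

Emit:
drive_tool(
  offset=[
    [0,0,0],
    [0,0,0],
    [0,0,0],
    [0,0,0],
    [0,0,0],
    [0,0,0],
    [0,0,0],
    [0,0,0],
    [0,0,0],
    [0,0,0],
  ],
  turn=[
    [0,0,0],
    [0,0,0],
    [0,0,0],
    [0,0,0],
    [0,0,0],
    [0,0,0],
    [0,0,0],
    [0,0,0],
    [0,0,0],
    [0,0,0],
  ],
  hand=[0.9,0.85,0.8,0.78,0.76,0.74,0.73,0.72,0.72,0.72],
)

```text
time_s: 16.45
position: [0.5383, -0.1824, 0.0539]
tool_rot: [[0.987, 0.16, -0.0], [0.16, -0.987, 0.0], [-0.0, -0.0, -1.0]]
ft_force: [0.0, 2.0, 3.0]
grip_width: 0.0616
gripper_force: 1.4
```

Emit:
drive_tool(
  offset=[
    [0,0,0],
    [0,0,0],
    [0,0,0],
    [0,0,0],
    [0,0,0],
    [0,0,0],
    [0,0,0],
    [0,0,0],
    [0,0,0],
    [0,0,0],
  ],
  turn=[
    [0,0,0],
    [0,0,0],
    [0,0,0],
    [0,0,0],
    [0,0,0],
    [0,0,0],
    [0,0,0],
    [0,0,0],
    [0,0,0],
    [0,0,0],
  ],
  hand=[0.71,0.7,0.69,0.68,0.67,0.66,0.65,0.64,0.63,0.62],
)

```text
time_s: 17.7
position: [0.5383, -0.1824, 0.0539]
tool_rot: [[0.987, 0.16, -0.0], [0.16, -0.987, 0.0], [-0.0, -0.0, -1.0]]
ft_force: [0.0, 4.2, 3.2]
grip_width: 0.0528
gripper_force: 2.1
```

```bash
python3 - <<'E'
from rig import *
s=observe();print(s["ft_force"],s["gripper_force"],s["grip_width"],s["position"])
E
```

```text
[0.02925221 4.2150803  3.24268838] 2.145582139492035 0.052750117380926845 [ 0.53830506 -0.18238821  0.05392931]
```

Emit:
drive_tool(
  offset=[
    [0,0,0],
    [0,0,0],
    [0,0,0],
    [0,0,0],
    [0,0,0],
    [0,0,0],
    [0,0,0],
    [0,0,0],
    [0,0,0],
    [0,0,0],
  ],
  turn=[
    [0,0,0],
    [0,0,0],
    [0,0,0],
    [0,0,0],
    [0,0,0],
    [0,0,0],
    [0,0,0],
    [0,0,0],
    [0,0,0],
    [0,0,0],
  ],
  hand=[0.61,0.6,0.59,0.585,0.585,0.585,0.585,0.585,0.585,0.585],
)

```text
time_s: 18.95
position: [0.5383, -0.1824, 0.0539]
tool_rot: [[0.987, 0.16, -0.0], [0.16, -0.987, 0.0], [-0.0, -0.0, -1.0]]
ft_force: [-1.1, 4.5, 3.3]
grip_width: 0.0502
gripper_force: 2.4
```

Emit:
drive_tool(
  offset=[
    [0,0,0],
    [0,0,0],
    [0,0,0],
    [0,0,0],
    [0,0,0],
    [0,0,0],
    [0,0,0],
    [0,0,0],
    [0,0,0],
    [0,0,0],
  ],
  turn=[
    [0,0,0],
    [0,0,0],
    [0,0,0],
    [0,0,0],
    [0,0,0],
    [0,0,0],
    [0,0,0],
    [0,0,0],
    [0,0,0],
    [0,0,0],
  ],
  hand=[0.58,0.575,0.57,0.565,0.565,0.565,0.565,0.565,0.565,0.565],
)

```text
time_s: 20.2
position: [0.5383, -0.182, 0.054]
tool_rot: [[0.987, 0.161, -0.0], [0.161, -0.987, 0.001], [-0.0, -0.001, -1.0]]
ft_force: [-0.2, 6.8, 4.2]
grip_width: 0.0488
gripper_force: 3.4
```

```bash
python3 - <<'E'
from h import *
from rig import *
a=get_image("scene");t=get_image("top");s=observe();print(s["ft_force"],s["gripper_force"],s["grip_width"])
f=lambda im:cv2.resize(im,(390,390),interpolation=cv2.INTER_CUBIC)
cv2.imwrite("pics/s3.png",np.hstack([f(a[195:265,190:260]),f(a[120:200,250:330])]))
E
```

```text
[-1.1596  6.1756  5.2903] 3.388203978538513 0.047932853057752856
```

View pics/s3.png

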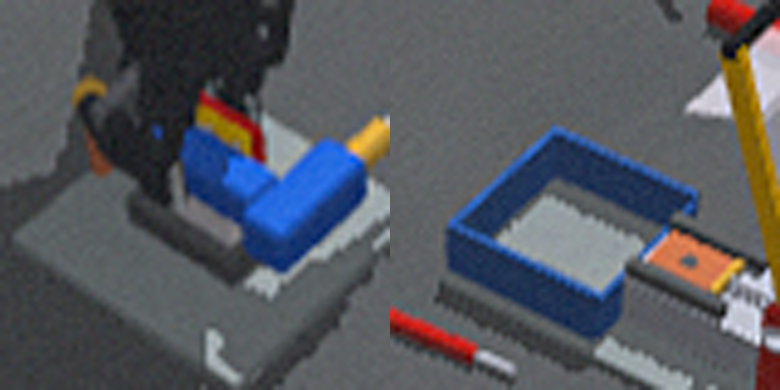

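The red trigger has met the yellow plate with about 6.5 N on it, between the 5 N and 11 N thresholds. The blank is still on the block at right-crop (690,255). I'll hold there, then squeeze through, re-centring by 1.5 mm on the way.

Emit:
drive_tool(
  offset=[
    [0,0,0],
    [0,0,0],
    [0,0,0],
    [0,0,0],
    [0,0,0],
    [0,0,0],
    [0,0,0],
    [0,0,0],
    [0,0,0],
    [0,0,0],
  ],
  turn=[
    [0,0,0],
    [0,0,0],
    [0,0,0],
    [0,0,0],
    [0,0,0],
    [0,0,0],
    [0,0,0],
    [0,0,0],
    [0,0,0],
    [0,0,0],
  ],
  hand=[0.565,0.565,0.565,0.565,0.565,0.565,0.565,0.565,0.565,0.565],
)

```text
time_s: 21.55
position: [0.5382, -0.182, 0.054]
tool_rot: [[0.987, 0.16, -0.0], [0.16, -0.987, 0.001], [-0.0, -0.001, -1.0]]
ft_force: [-1.1, 6.3, 5.0]
grip_width: 0.0482
gripper_force: 3.4
```

Emit:
drive_tool(
  offset=[
    [0,0.01,0],
    [0,0.01,0],
    [0,0.01,0],
    [0,0.01,0],
    [0,0,0],
    [0,0,0],
    [0,0,0],
    [0,0,0],
    [0,0,0],
    [0,0,0],
  ],
  turn=[
    [0,0,0],
    [0,0,0],
    [0,0,0],
    [0,0,0],
    [0,0,0],
    [0,0,0],
    [0,0,0],
    [0,0,0],
    [0,0,0],
    [0,0,0],
  ],
  hand=[0.54,0.52,0.5,0.48,0.46,0.44,0.42,0.41,0.4,0.39],
  newtons=35,
)

```text
time_s: 22.8
position: [0.5387, -0.1842, 0.0549]
tool_rot: [[0.987, 0.16, 0.001], [0.16, -0.987, -0.0], [0.001, 0.0, -1.0]]
ft_force: [-3.0, 3.2, 13.1]
grip_width: 0.034
gripper_force: 34.0
```

Emit:
drive_tool(
  offset=[
    [0,0,0],
    [0,0,0],
    [0,0,0],
    [0,0,0],
    [0,0,0],
    [0,0,0],
    [0,0,0],
    [0,0,0],
    [0,0,0],
    [0,0,0],
  ],
  turn=[
    [0,0,0],
    [0,0,0],
    [0,0,0],
    [0,0,0],
    [0,0,0],
    [0,0,0],
    [0,0,0],
    [0,0,0],
    [0,0,0],
    [0,0,0],
  ],
  hand=[0.38,0.37,0.36,0.35,0.34,0.33,0.32,0.32,0.32,0.32],
)

```text
time_s: 24.05
position: [0.5387, -0.1842, 0.0549]
tool_rot: [[0.987, 0.16, 0.001], [0.16, -0.987, -0.0], [0.001, 0.0, -1.0]]
ft_force: [-2.4, 3.0, 13.1]
grip_width: 0.0341
gripper_force: 33.9
```

```bash
python3 - <<'E'
from h import *
from rig import *
a=get_image("scene");s=observe();print(s["ft_force"],s["gripper_force"],s["grip_width"],s["position"])
f=lambda im:cv2.resize(im,(390,390),interpolation=cv2.INTER_CUBIC)
cv2.imwrite("pics/s4.png",np.hstack([f(a[195:265,190:260]),f(a[120:200,250:330])]))
E
```

```text
[-2.5949  3.4149 12.0048] 33.93447160720825 0.03417685989027352 [ 0.5387 -0.1842  0.0549]
```

View pics/s4.png

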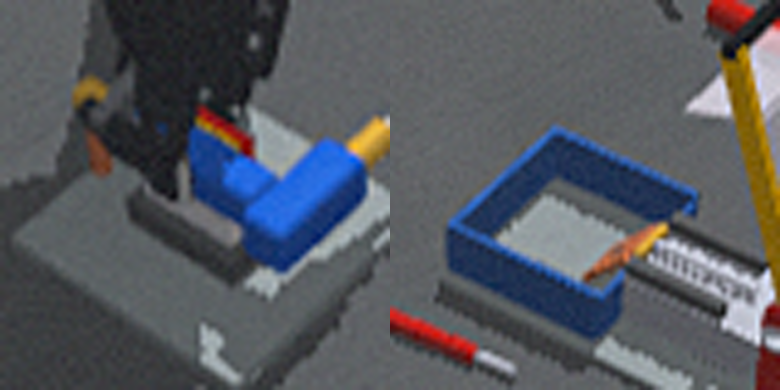

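The trigger is at its stop with 34 N and the grip fully closed. The blank is tipped into the tray and leaning on the ejector at right-crop (625,250). Now I'll release and retreat.

Emit:
drive_tool(
  offset=[
    [0,0,0],
    [0,0,0],
    [0,0,0],
    [0,0,0],
    [0,0,0],
    [0,0,-0.4],
    [0,0,-0.8],
    [0,0,-0.8],
    [0,0,-0.8],
    [0,0,-0.6],
  ],
  turn=[
    [0,0,0],
    [0,0,0],
    [0,0,0],
    [0,0,0],
    [0,0,0],
    [0,0,0],
    [0,0,0],
    [0,0,0],
    [0,0,0],
    [0,0,0],
  ],
  hand=[1,1,1,1,1,1,1,1,1,1],
)

```text
time_s: 25.35
position: [0.5387, -0.1841, 0.1927]
tool_rot: [[0.987, 0.16, 0.002], [0.16, -0.987, -0.001], [0.002, 0.002, -1.0]]
ft_force: [0.4, -0.1, 0.5]
grip_width: 0.0854
gripper_force: 0.0
```

```bash
python3 - <<'E'
from h import *
from rig import *
a=get_image("scene");t=get_image("top");s=observe();print(s["ft_force"],s["grip_width"],s["position"])
f=lambda im:cv2.resize(im,(390,390),interpolation=cv2.INTER_CUBIC)
cv2.imwrite("pics/s5.png",np.hstack([f(a[80:240,200:360]),f(t[200:290,180:270])]))
hsv=cv2.cvtColor(t,cv2.COLOR_BGR2HSV);m=cv2.inRange(hsv,(5,80,80),(15,255,255));m[:200]=0;m[285:]=0;m[:,:195]=0;m[:,260:]=0
p=cv2.findNonZero(m)
if p is not None: r=cv2.minAreaRect(p);print(r,onz("top",r[0],.02))
E
```

```text
[ 1.3635 -0.0337 -0.0761] 0.08536279536660307 [ 0.5395 -0.1845  0.1936]
((223.4615478515625, 237.30767822265625), (14.512594223022461, 15.297059059143066), 78.69007110595703) [0.4946 0.153  0.02  ]
```

View pics/s5.png

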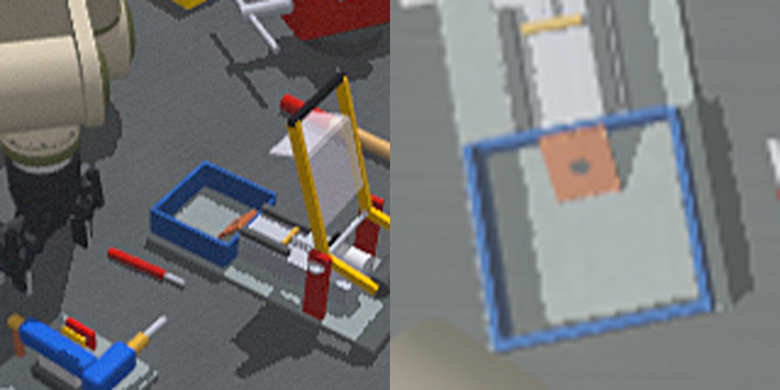

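The trigger is released and the guard open. The blank leans inside the tray against the block edge at right-crop (580,167), at nest x ≈ -35 mm with its centre about 27 mm high, which is within the limits. I'll confirm it is at rest.

Emit:
drive_tool(
  offset=[
    [0,0,-0.5],
    [0,0,-0.5],
    [0,0,0],
    [0,0,0],
    [0,0,0],
    [0,0,0],
    [0,0,0],
    [0,0,0],
    [0,0,0],
    [0,0,0],
  ],
  turn=[
    [0,0,0],
    [0,0,0],
    [0,0,0],
    [0,0,0],
    [0,0,0],
    [0,0,0],
    [0,0,0],
    [0,0,0],
    [0,0,0],
    [0,0,0],
  ],
  hand=[1,1,1,1,1,1,1,1,1,1],
)

```text
time_s: 26.7
position: [0.5386, -0.184, 0.2299]
tool_rot: [[0.987, 0.16, 0.0], [0.16, -0.987, -0.0], [0.0, 0.0, -1.0]]
ft_force: [-0.1, -0.5, 0.4]
grip_width: 0.0858
gripper_force: 0.0
```

```bash
python3 - <<'E'
from h import *
from rig import *
t=get_image("top");sc=get_image("scene")
def c(im,b,n):
    m=cv2.inRange(cv2.cvtColor(im,cv2.COLOR_BGR2HSV),(5,80,80),(15,255,255));k=np.zeros_like(m);k[b[0]:b[1],b[2]:b[3]]=1
    return cv2.minAreaRect(cv2.findNonZero(m*k))
r=c(t,(200,285,195,260),"top");print(r)
R=c(sc,(150,190,280,312),"scene");print(R)
# two-view height of the blank's centre
o1,d1=ray("top",r[0]);o2,d2=ray("scene",R[0])
k=np.linalg.lstsq(np.c_[d1,-d2],o2-o1,rcond=None)[0];print(o1+k[0]*d1,o2+k[1]*d2)
E
```

```text
((223.4615478515625, 237.30767822265625), (14.512594223022461, 15.297059059143066), 78.69007110595703)
((297.0769348144531, 171.6154022216797), (3.882901668548584, 17.75040626525879), 56.3099365234375)
[0.4936 0.1516 0.0289] [0.4942 0.1523 0.029 ]
```

The blank has not moved between frames, and its centre measured from two views is 29 mm high, inside the tray. Handing in.

```bash
python3 -c "
from rig import env
print(env.close_job())"
```

```text
the job is handed in; nothing more can be done
None
```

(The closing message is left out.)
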